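# Pass the tape dispenser through the gap in the desk's power rails

## Task

The tape dispenser is wanted at the neighbouring workplace. Using only the fingertips, push it along the desk top, cutter end first, through the narrow gap between the two power rails until all of it is past the rails, and leave it standing just beyond them, in front of the gap. Do not pick it up, tip it or squeeze it between the fingers, and leave the other things on the desk where they are.

Things in the scene. Friction and masses are not known exactly. Their poses are not given: they have to be found in the camera images.
- dispenser: dark tape dispenser, about 0.6 kg, slides on the desk; base 140 mm long (x), 62 mm wide (y), sides upright, 26 mm high; flat rear face 62 x 26 mm; front corners rounded by 10 mm. On it a tape roll between round cheeks, 52 mm across, top 57 mm high, centred 8 mm behind the origin, and at the front a neck with a steel cutter, 47 mm high. Origin: centre of the underside; x to the cutter end, z up
- rear_left (a point): rear left lower corner region of the dispenser: at its rear face, 70 mm behind its origin and 31 mm to +y, 13 mm above the desk
- rear_right (a point): the same on the other side: 70 mm behind its origin and 31 mm to -y, 13 mm above the desk
- rails: two aluminium socket rails fixed to the desk in one straight line, 56 mm wide, 42 mm high, with a 70 mm gap between their ends (corners rounded by 6 mm). Origin: middle of the gap on the desk; x through the gap from the dispenser's starting side to the neighbour's; y along the rails away from the robot. They fill x -28 to 28 mm, y 35 to 320 (a plug at y 270 is 90 mm high) and -35 to -225 mm
- mug: green mug, 76 mm across, 95 mm high, handle reaching 70 mm to +y; origin under its centre; leave it alone
- stapler: grey and white stapler, 140 x 38 mm, 50 mm high, long axis x; origin under its centre; leave it alone
- notes: grey tray with a block of white note paper, 88 x 88 mm, 46 mm high; origin under its centre; leave it alone
- pencup: dark metal pen cup with three pens, 76 mm across, 100 mm high, the pens up to 170 mm; origin under its centre; leave it alone
- mouse: black computer mouse, 108 x 60 mm, 35 mm high, long axis x; origin under its centre; leave it alone
- bottle: green glass bottle with a paper label, 72 mm across, 250 mm high; origin under its centre; leave it alone
- plate: white plate, 160 mm across, 20 mm high; origin under its centre; leave it alone
Not all that is in view belongs to the job. What is shaped like the dispenser but purple is not meant.

How it is judged:
By the outcome, as a careful person would: the job done as asked, in the order asked, and still so for the second after the job is handed in, with the robot touching nothing.
It also fails if it takes over 64 s, if anything falls off the work surface, if the arm or the gripper's body presses on something with over 40 N, if the wrist force passes 120 N, or if a joint passes its speed limit or range.

## Robot

A 6-joint arm with a two-finger parallel gripper is mounted at the origin on the work surface. World frame = base frame: x ahead of the robot, y to its left, z up, the work surface at z = 0. Lengths are in mm, angles in rad, forces in N, time in s.
With the tool pointing down it reaches from about 325 to 900 mm from the base axis. Payload 6.1 kg.
Tool frame: the origin (TCP) lies midway between the tips of the shut fingers; the grasp point (between the pads) lies 19 mm behind it; z points along the fingers, y is the line along which they close (so a half turn about z gives the same grasp; the last joint's range is limited). The gripper opens to 85 mm and grips with 20 to 120 N. Pads are 22 mm wide; open, the fingers measure 114 mm over their backs; the gripper's body (76 mm by 85 mm) begins 54 mm behind the grasp point. The pads swing forward as they close: fully open they stand 13 mm farther back than shut.
Start: joints at [-1.402, 0.22, 1.526, -0, 1.395, -0.126], TCP at [181.586, -598.032, 231.3] pointing down, gripper open.
Joint ranges: [-2.98, 2.98], [-0.91, 2.08], [0.09, 2.57], [-1.24, 4.39], [0.2, 2.65], [-2.68, 2.68]. Speed limits (rad/s): [2.57, 2.57, 3.01, 3.14, 3.14, 3.14].

## Interface

Orientations are given as a unit quaternion [w, x, y, z].
In Python, from station import arm gives the robot as it stands. Calls block until the motion is done:
- arm.reach(position, orientation): joint-space move of the TCP to a pose.
- arm.line_to(position, rotation=None, rate=150, threshold=None): straight line of the TCP; rotation=None keeps the orientation; rate is the mean speed in mm/s. With threshold (N) it stops when the force on the tool has changed by that much, and returns True; else False.
- arm.set_joints(angles): joint-space move.
- arm.let_go() and arm.gripper_close(strength=None): open the fingers fully, or close them until they stop; strength is the grip in N (None keeps the last).
- arm.dwell(seconds).
- arm.inverse_kinematics(position, orientation): joint angles nearest the present ones, or None.
- arm.observe(): the state.
- arm.read_camera(name): name is "side" or "top"; returns a dict with "img" (420x560x3 uint8, red, green, blue), "camera_matrix" (3x3 intrinsics, pixels), "R" (3x3) and "t" (3): a world point X has camera coordinates R X + t. Camera axes: x right, y down, z forward; pixel columns grow to the right and rows downward; lengths in mm; the calibration is good to about 2 mm. A picture is of the moment at which its call begins. There is no depth.
A pose or a line that the arm cannot do raises arm.IKError and nothing moves.
- arm.close_job(): hands the job in; it is judged then, once.
The state is a dict: "t": time; "joint_pos": joint angles; "qvel": joint speeds; "effort": joint torques, N m; "tool_pos": TCP position; "ee_rot": TCP orientation; "ft_force": force on the tool from outside, world axes, zero at the start; "moment": the same for the moment, N m; "gripper_width": finger opening in mm; "finger_force": force on a finger pad.
Only numpy, scipy, OpenCV 4.12 (cv2) and the standard library are available. Lean on these libraries where they do the work, as an engineer would, in place of code of your own. Each camera call takes 0.05 s, during which the arm holds its last target. There are 200 camera calls.

## Working session

There is one attempt and no reset: what is moved stays moved. The work goes in short steps, each a Python script; the robot and the scene stay as the last script left them, time stands still between calls to the robot, and variables do not carry over. Pictures are saved under pics/ and viewed, at most 10 in all, crops included, and the job is handed in when it is done.

```bash
ls; mkdir -p pics; python3 - <<'E'
from station import arm
import cv2,numpy as np,pickle
for n in("top","side"):
    d=arm.read_camera(n); pickle.dump(d,open(f"{n}0.pkl","wb"))
    cv2.imwrite(f"pics/{n}0.png",d["img"][:,:,::-1])
    print(n,d["camera_matrix"],-np.array(d["R"]).T@d["t"],d["R"])
print(arm.observe())
E
```

```text
pics
top [[404.40553251   0.         283.64986977]
 [  0.         404.40553251 213.2183873 ]
 [  0.           0.           1.        ]] [ 313.51548822    7.44228813 1119.18507802] [[-0.00579802 -0.99997534 -0.00396279]
 [-0.97691445  0.00651051 -0.21353165]
 [ 0.21355218  0.00263325 -0.97692811]]
side [[425.49565779   0.         283.22808349]
 [  0.         425.49565779 206.9614793 ]
 [  0.           0.           1.        ]] [ -92.56041271  777.7450466  1217.1601345 ] [[-0.7648181  -0.64410049 -0.01370513]
 [-0.48444194  0.58899959 -0.64683497]
 [ 0.42469904 -0.48807175 -0.76250684]]
{'t': 0.1, 'joint_pos': array([-1.40207683e+00,  2.21155447e-01,  1.52753587e+00,  1.62181647e-05,
        1.39470792e+00, -1.26135310e-01]), 'qvel': array([-0.0002642 , -0.0022892 , -0.00226537,  0.00119135, -0.00041999,
        0.00222972]), 'effort': array([ 1.62943903e-03, -4.98242497e+01, -3.90547085e+01, -1.66676928e-04,
        5.67299299e-03, -7.36766594e-07]), 'tool_pos': array([ 181.51034573, -597.4724515 ,  230.28284358]), 'ee_rot': array([-9.03257592e-04,  9.89152055e-01,  1.46892462e-01, -1.12509429e-05]), 'ft_force': array([ 0.24895768,  0.58519278, -0.69306184]), 'moment': array([ 0.04210465, -0.01171735,  0.01189614]), 'finger_force': 0.0, 'gripper_width': 85.569698267377}
```

View pics/top0.png

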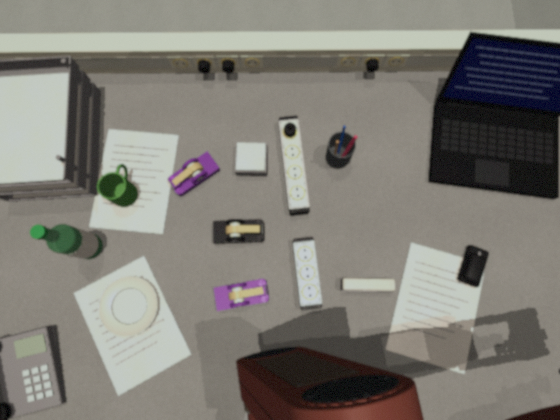

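View pics/side0.png

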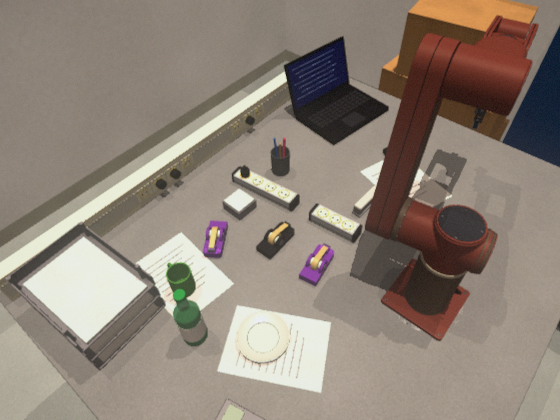

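The top view shows the dark dispenser at about (239,231), the two rails with their gap at about (301,226), and purple decoys at (194,174) and (242,294). In the side view the dispenser is at (276,239). I'll zoom in for the edges.

```bash
python3 - <<'E'
import cv2,numpy as np,pickle
d=pickle.load(open("top0.pkl","rb"))["img"][:,:,::-1]
s=pickle.load(open("side0.pkl","rb"))["img"][:,:,::-1]
a=cv2.resize(d[190:270,200:340],None,fx=5,fy=5,interpolation=cv2.INTER_CUBIC)
cv2.imwrite("pics/c1.png",a)
b=cv2.resize(s[160:280,225:375],None,fx=5,fy=5,interpolation=cv2.INTER_CUBIC)
cv2.imwrite("pics/c2.png",b)
E
```

```text
(no output)
```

View pics/c1.png

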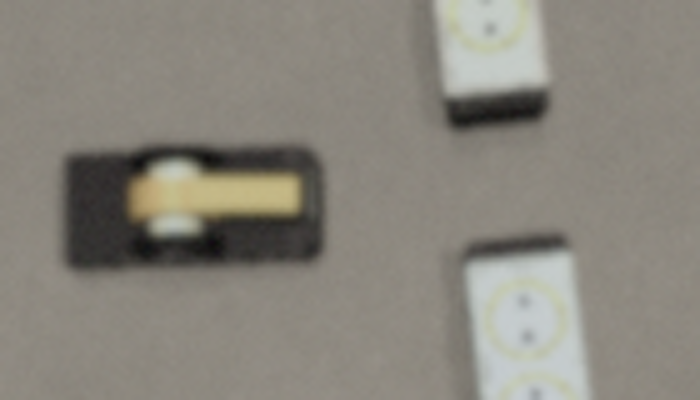

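View pics/c2.png

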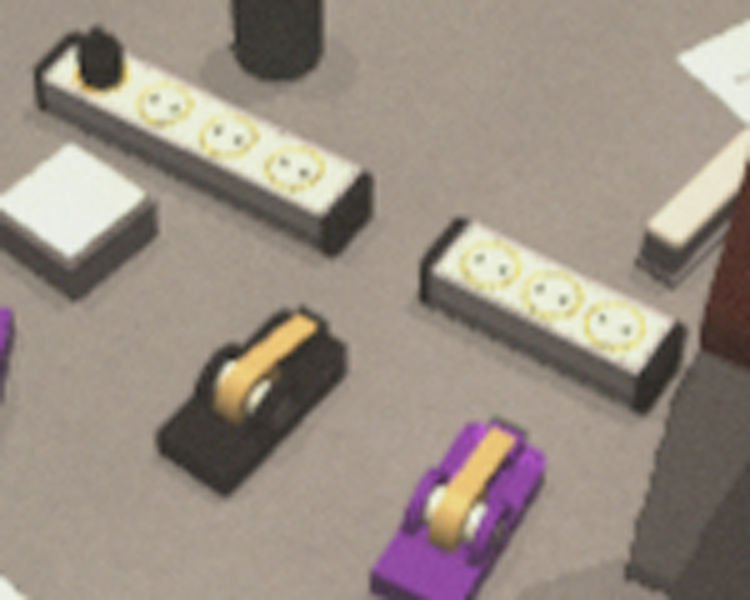

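The crops show the cutter end at right, facing the gap (dispenser base about (213,221)–(264,243) in the top image). Rail ends are at about (290–309, 209–215) and (293–314, 237–240), and the rails are tilted by about 5°.

```bash
cat > h.py <<'E'
import cv2,numpy as np
def cast(d,px,z):
    px=np.atleast_2d(px).astype(float); K=np.array(d["camera_matrix"]);R=np.array(d["R"]);t=np.array(d["t"])
    v=np.c_[px,np.ones(len(px))]@np.linalg.inv(K).T@R
    c=-R.T@t
    return c+v*((z-c[2])/v[:,2])[:,None]
def proj(d,X):
    p=(np.atleast_2d(X)@np.array(d["R"]).T+d["t"])@np.array(d["camera_matrix"]).T
    return p[:,:2]/p[:,2:]
def up(d,box,f=5):
    x0,x1,y0,y1=box
    return cv2.resize(d["img"][y0:y1,x0:x1],None,fx=f,fy=f,interpolation=cv2.INTER_CUBIC)
def topx(q,box,f=5): return (np.asarray(q,float)+.5)/f-.5+[box[0],box[2]]
E
python3 - <<'E'
from h import *; import pickle
d=pickle.load(open("top0.pkl","rb")); s=pickle.load(open("side0.pkl","rb"))
def line(p):
    v=cv2.fitLine(p.astype(np.float32),cv2.DIST_HUBER,0,.01,.01).ravel(); return v
# rails: white tops, z=42
for box in [(270,325,110,225),(280,335,230,320)]:
    im=up(d,box); g=im.max(2); m=((im.min(2)>165)).astype(np.uint8)*255
    m=cv2.morphologyEx(m,cv2.MORPH_CLOSE,np.ones((25,25)))
    c=max(cv2.findContours(m,0,1)[0],key=cv2.contourArea)[:,0]
    r=cv2.minAreaRect(cast(d,topx(c,box),42)[:,:2].astype(np.float32)); print(r); print(cv2.boxPoints(r).round(1))
# cap edges from crop c1 (pixels of the crop, origin 200,190)
b=(200,340,190,270)
print("far cap: white edge z42",cast(d,topx([[445,97],[548,92]],b),42)[:,:2].round(1),"bottom z0",cast(d,topx([[452,126],[545,116]],b),0)[:,:2].round(1))
print("near cap: z42",cast(d,topx([[468,244],[566,235]],b),42)[:,:2].round(1))
# dispenser
im=up(d,b).astype(int); m=((im.max(2)<85)).astype(np.uint8)*255; m[:,345:]=0
m=cv2.morphologyEx(m,cv2.MORPH_CLOSE,np.ones((15,15)))
c=max(cv2.findContours(m,0,1)[0],key=cv2.contourArea); m=cv2.drawContours(m*0,[c],-1,255,-1)
rows=lambda x:np.where(m[:,x])[0]
xs=[x for x in list(range(75,125))+list(range(235,300))]
far=np.array([[x,rows(x)[0]-.5] for x in xs]); near=np.array([[x,rows(x)[-1]+.5] for x in xs])
ys=range(165,260); rear=np.array([[np.where(m[y])[0][0]-.5,y] for y in ys]); fr=np.array([[np.where(m[y])[0][-1]+.5,y] for y in range(185,230)])
for n,p,z in(("far",far,26),("near0",near,0),("near26",near,26),("rear",rear,26),("front0",fr,0),("front26",fr,26)):
    w=cast(d,topx(p,b),z)[:,:2]; v=line(w); print(n,z,"dir",v[:2].round(4),"ang",np.degrees(np.arctan(v[0]/v[1])).round(2),"pt",v[2:].round(1),"range",w[0].round(1),w[-1].round(1))
E
```

```text
((694.1832885742188, -18.17235565185547), (258.0431213378906, 54.915252685546875), 6.020055770874023)
[[563.   -4.4]
 [568.8 -59. ]
 [825.4 -31.9]
 [819.6  22.7]]
((388.980712890625, -50.792484283447266), (165.06446838378906, 56.61290740966797), 5.9820556640625)
[[303.9 -31.2]
 [309.8 -87.5]
 [474.  -70.3]
 [468.1 -14. ]]
far cap: white edge z42 [[560.7  -3.2]
 [563.1 -59.6]] bottom z0 [[553.5  -7.5]
 [558.9 -60.2]]
near cap: z42 [[479.5 -14.9]
 [484.  -67.7]]
far 26 dir [ 0.0314 -0.9995] ang -1.8 pt [535.2 115.6] range [532.1 200.9] [535.8  77.4]
near0 0 dir [ 0.0314 -0.9995] ang -1.8 pt [475.7 129.1] range [474.1 203.6] [477.3  78.6]
near26 26 dir [ 0.0314 -0.9995] ang -1.8 pt [472.  126.3] range [470.4 199. ] [473.5  76.9]
rear 26 dir [0.9991 0.0435] ang 87.51 pt [504.1 205. ] range [527.3 205.5] [475.1 203.3]
front0 0 dir [0.9993 0.0366] ang 87.9 pt [505.7  66.4] range [520.   66.8] [495.   66.1]
front26 26 dir [0.9993 0.0366] ang 87.9 pt [501.2  65. ] range [515.2  65.4] [490.7  64.8]
```

Gap centre is about (518,-37), with the push axis heading -84° (rails at +6.05°). The white-strip lengths agree with the 285 and 190 mm rails. The dispenser centre is about (505,135) at heading -88.2°, and the measured size of 139 x 60 mm fits. Next I'll shut the fingers and touch the rear face.

```bash
cat >> h.py <<'E'
G=np.array([518.,-37.]); RA=np.radians(6.05)      # gap origin, rail y-axis angle
RX=np.array([np.sin(RA),-np.cos(RA)]); RY=np.array([np.cos(RA),np.sin(RA)])
def w2r(p): p=np.asarray(p)[...,:2]-G; return np.stack([p@RX,p@RY],-1)
def r2w(x,y): return G+x*RX+y*RY
def quat(a): return [0,float(np.cos(a/2)),float(np.sin(a/2)),0]   # down, tool x at world angle a
H0=RA-np.pi/2                                       # heading of the gap axis
E
python3 - <<'E'
from h import *; from station import arm
th=np.radians(-88.2); h=np.array([np.cos(th),np.sin(th)]); D=np.array([505.3,135.2])
p=D-h*(70+11+30)
for a in(th,th+np.pi):
    print(a,[np.round(x,2) if x is not None else None for x in (arm.inverse_kinematics([*p,12],quat(a)),arm.inverse_kinematics([*r2w(40,0),12],quat(a)))])
a=th if arm.inverse_kinematics([*p,12],quat(th)) is not None else th+np.pi
arm.gripper_close(20)
arm.reach([*p,230],quat(a)); arm.line_to([*p,12],rate=150); arm.dwell(.2)
o=arm.observe(); print(o["t"],o["tool_pos"],o["ft_force"],o["gripper_width"],o["joint_pos"])
print(arm.line_to([*(p+h*45),12],rate=15,threshold=1.5)); o=arm.observe(); print(o["t"],o["tool_pos"],o["ft_force"])
for n in("top","side"): cv2.imwrite(f"pics/{n}1.png",arm.read_camera(n)["img"][:,:,::-1])
a=cv2.imread("pics/top1.png")[150:300,150:350];b=cv2.imread("pics/side1.png")[150:300,200:400]
cv2.imwrite("pics/m1.png",cv2.resize(np.vstack([a,b]),None,fx=2,fy=2,interpolation=cv2.INTER_CUBIC))
E
```

```text
-1.5393804002589988 [None, None]
1.6022122533307943 [array([ 0.31,  0.33,  1.85, -0.  ,  0.97,  0.28]), array([-0.3 ,  0.27,  1.93, -0.  ,  0.95, -0.33])]
5.825 [502.33613799 246.33715726  12.73828808] [-0.06572834  0.45579499 -0.57980394] 0.08597485934064338 [ 3.14988445e-01  3.27598019e-01  1.84715803e+00 -3.32585781e-05
  9.65496572e-01  2.83521428e-01]
True
7.6917 [502.32785483 215.97228909  11.58291249] [0.72950891 0.41849621 0.32314067]
```

View pics/m1.png

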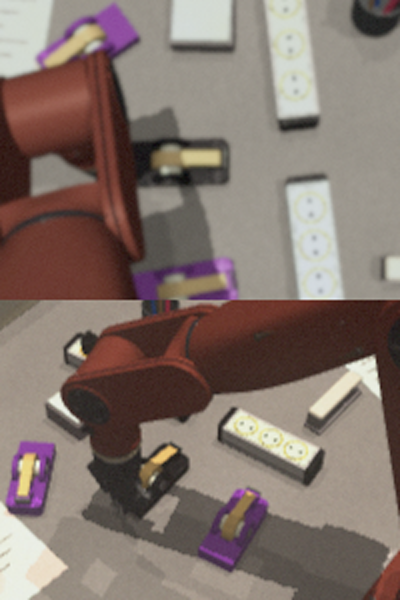

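The contact view shows the fingers at the middle of the rear face (top panel about (138,160)), cutter end free at (228,160). Contact at y=216 matches the expected rear face at 205 plus half a pad. Next is an arc push to line up with the gap.

```bash
cat >> h.py <<'E'
from scipy.interpolate import CubicHermiteSpline
def push(arm,x0,y0,yaw0,x1,y1,yaw1,rate=40,step=12,off=81,lat=0):
    s=CubicHermiteSpline([x0,x1],[y0,y1],np.tan([yaw0,yaw1]))
    for x in np.linspace(x0,x1,int(np.ceil((x1-x0)/step))+1)[1:]:
        th=H0+np.arctan(s(x,1)); h=np.array([np.cos(th),np.sin(th)])
        arm.line_to([*(r2w(x,float(s(x)))-off*h),12],quat(th+np.pi),rate=rate)
def pic(arm,k,box=(200,370,180,280)):
    import pickle
    d=arm.read_camera("top"); pickle.dump(d,open(f"top{k}.pkl","wb"))
    s=arm.read_camera("side"); pickle.dump(s,open(f"side{k}.pkl","wb"))
    a=up(d,box,4); cv2.imwrite(f"pics/t{k}.png",a[:,:,::-1]); return d,s
E
python3 - <<'E'
from h import *; from station import arm
r=w2r([505.3,135.2]); yaw=np.radians(-88.2)-H0; print(r,np.degrees(yaw))
push(arm,*r,yaw,-92,0,0); o=arm.observe(); print(o["t"],o["tool_pos"],w2r(o["tool_pos"]),o["ft_force"],o["moment"])
p=r2w(-92-81-25,0); arm.line_to([*p,12]); arm.line_to([*p,200],rate=250)
arm.reach([*r2w(-92-81-150,0)+np.array([-60,0]),230],quat(H0+np.pi)); print(arm.observe()["t"])
pic(arm,2)
E
```

```text
[-172.57943049    5.51997935] -4.250000000000015
10.8833 [499.78478673 134.75289048  11.99628261] [-1.72716094e+02 -1.16395164e-02] [ 0.03433946 -0.3281525  -0.45313243] [ 0.02163971 -0.03259729  0.01914669]
12.7417
```

View pics/t2.png

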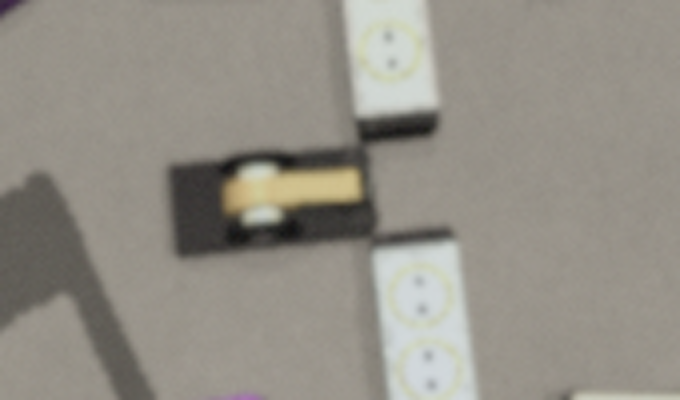

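The picture shows the dispenser with its front corners (370,150) and (375,237) at the gap mouth, nearly square to the rails. Now to measure the pose.

```bash
cat >> h.py <<'E'
def pose(d,box,xa,xb,rr,thr=85,maxx=10**6):
    """columns xa (rear part), xb (front part), rows rr for rear edge, all in 4x crop px"""
    im=up(d,box,4); m=(im.max(2)<thr).astype(np.uint8)*255; m[:,maxx:]=0
    c=max(cv2.findContours(m,0,1)[0],key=cv2.contourArea); m=cv2.drawContours(m*0,[c],-1,255,-1)
    xs=[*range(*xa),*range(*xb)]
    far=np.array([[x,np.where(m[:,x])[0][0]-.5] for x in xs]); near=np.array([[x,np.where(m[:,x])[0][-1]+.5] for x in xs])
    rear=np.array([[np.where(m[y])[0][0]-.5,y] for y in range(*rr)])
    for n,p,z in(("far",far,26),("near",near,0),("rear",rear,26)):
        w=w2r(cast(d,topx(p,box,4),z)); v=cv2.fitLine(w.astype(np.float32),cv2.DIST_HUBER,0,.01,.01).ravel()
        v[:2]*=np.sign(v[0] if n!="rear" else v[1])
        print(n,"dir",v[:2].round(4),"pt",v[2:].round(1), "first/last",w[0].round(1),w[-1].round(1))
E
python3 - <<'E'
from h import *; import pickle
d=pickle.load(open("top2.pkl","rb")); pose(d,(200,370,180,280),(182,220),(300,345),(175,240),maxx=378)
# rail ends in the same frame
b=(200,370,180,280)
print(w2r(cast(d,topx([[358,137],[436,130]],b,4),0)).round(1), w2r(cast(d,topx([[373,238],[452,230]],b,4),42)).round(1))
E
```

```text
far dir [ 1.     -0.0055] pt [-93.   28.6] first/last [-151.5   28.7] [-39.3  28. ]
near dir [ 1.     -0.0033] pt [-100.2  -29. ] first/last [-159.2  -28.2] [-45.7 -28.9]
rear dir [0.0037 1.    ] pt [-160.1    1.2] first/last [-159.9   23.6] [-159.8  -21.1]
[[-27.8  41.3]
 [ 27.7  40.2]] [[-27.1 -37.8]
 [ 26.3 -38.4]]
```

The pose is square to the gap (y about -0.2, yaw about -0.2°). Push it straight through under a force guard.

```bash
python3 - <<'E'
from h import *; from station import arm
q=quat(H0+np.pi)
p=r2w(-200,0.3); arm.reach([*p,200],q); arm.line_to([*p,12],rate=150)
arm.line_to([*r2w(-176,0.3),12],rate=80)
for x in (-135,-95,-55,-15,31):
    hit=arm.line_to([*r2w(x,0.4),12],rate=35,threshold=12); o=arm.observe(); print(x,hit,o["t"].__round__(1),w2r(o["tool_pos"]).round(1),o["ft_force"].round(1),o["moment"].round(2))
    if hit: break
if not hit:
    arm.line_to([*r2w(5,0.4),12],rate=80); arm.line_to([*r2w(5,0.4),200],rate=200)
    arm.reach([*r2w(-250,-60),230],q)
pic(arm,3,(230,400,180,280)); print(arm.observe()["t"])
E
```

```text
-135 False 16.6 [-134.8    0.5] [-0.  -0.8  0.4] [-0.    0.02  0.03]
-95 False 17.9 [-94.7   0.4] [0.6 0.4 0.7] [0.02 0.03 0.03]
-55 False 19.2 [-54.8   0.7] [-0.3  0.6 -1. ] [-0.05 -0.01  0.05]
-15 False 20.5 [-14.7   0.3] [-0.   0.1 -1.3] [0.04 0.03 0.  ]
31 False 22.0 [31.2  0.6] [-0.2  1.   0.2] [ 0.08  0.04 -0.03]
24.6917
```

View pics/t3.png

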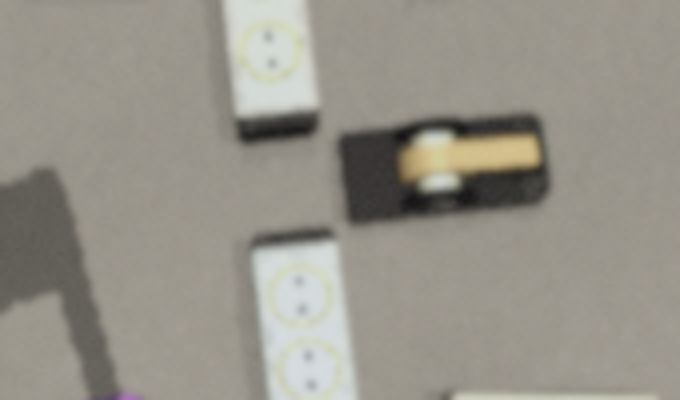

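The picture shows the dispenser fully past the rails: rear edge at (343,175), rail edge at about (326,180), still square and in front of the gap. One numeric check, then hand in.

```bash
python3 - <<'E'
from h import *; import pickle
from station import arm
d=pickle.load(open("top3.pkl","rb")); pose(d,(230,400,180,280),(356,395),(475,525),(145,205))
print(arm.close_job())
E
```

```text
far dir [ 1.e+00 -5.e-04] pt [117.2  28.9] first/last [52.7 29.1] [169.9  28. ]
near dir [ 1.    -0.004] pt [110.1 -28.6] first/last [ 47.4 -28. ] [166.  -28.5]
rear dir [-0.0046  1.    ] pt [40.3  1.4] first/last [40.4 22.3] [ 40.5 -19.3]
the job is handed in; nothing more can be done
None
```

The dispenser was pushed cutter end first through the gap and stands square and centred in front of it, its rear face about 12 mm past the rails. The job was handed in at about 25 s of the 64 s allowed.

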